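# Load finish-sample tiles into a sprung jig

## Task

Get the finishing jig ready: one at a time, slide the top wooden tile off the stack sideways, out from under the holder's roof, without dragging along those below, press a sprung jaw of the jig back with it and slip it down flat between the jaw and the fixed stop, each tile in a nest of its own, till the holder is empty. Also put any offcuts from the green mat into the wooden bowl and lay the sanding block flat and squarely on the middle of the cleared mat, lengthwise, and leave the wax tin and the dust brush where they are.

Things in the scene. Friction and masses are not known exactly. Their poses are not given: they have to be found in the camera images.
- tile_1: Dark brown wood flat rectangular finish-sample tile, 90 (own x) x 40 (own y) x 14 mm (z), 60 g; origin at the centre of its underside, z up. tile_1 lies at the bottom of the stack, then tile_2, tile_3 and, if there, tile_4 on top. Always there.
- tile_2: Pale straw-coloured wood flat rectangular finish-sample tile, 90 (own x) x 40 (own y) x 14 mm (z), 60 g; origin at the centre of its underside, z up. Always there.
- tile_3: Red-brown wood flat rectangular finish-sample tile, 90 (own x) x 40 (own y) x 14 mm (z), 60 g; origin at the centre of its underside, z up. Always there.
- tile_4: Grey-brown wood flat rectangular finish-sample tile, 90 (own x) x 40 (own y) x 14 mm (z), 60 g; origin at the centre of its underside, z up. Absent in some starts.
- stack_floor (a point): Centre of the stack holder's floor (44 mm wide, 6 mm above the bench), where the lowest tile's origin lies; tiles lie in line with this frame. They come out only by sliding along its -x. The front of each tile, x = -45 to +2 mm of this frame, is uncovered on top and at both sides, to be gripped across its 40 mm width.
- stack_holder: Plywood holder fixed to the bench; origin under the floor centre. Roof, two cheeks (52 mm apart inside) and a back wall cover the rear half of the stack, from x = +2 to +58 mm, 72 mm wide over all; roof underside 68 mm, top 74 mm above the bench. The tiles cannot be lifted out through it.
- jig: Finishing jig fixed to the bench: a plywood board 10 mm thick (x = -65 to 101 mm, y = -125 to 125 mm of its frame; origin in the bench plane midway between nest_1 and nest_2) with four nests side by side, 66 mm apart. A wooden rail behind the jaws, x = 89 to 99 mm, rises 30 mm above the board.
- nest_0 (a point): Nest 0 of 4 (0 at the jig's +y end): where the middle of a clamped tile's underside belongs, on the board; +x is the way the jaw is pressed and lies along the tile's 90 mm length (either end first). At x = -45 mm the face of a fixed stop, 10 mm high and thick; at +35 mm the face of the relaxed jaw, 38 mm wide, 34 mm high. No side walls.
- jaw_0 (a joint): Sprung aluminium jaw of nest_0: travel in m, 0 relaxed, 0.024 pressed fully back (+x of the nest); about 3 N to start it, 0.3 N more per mm (6 N at 10 mm, 10 N at 24 mm). With a tile clamped it reads 0.010.
- nest_1 (a point): Nest 1 of 4 (0 at the jig's +y end): where the middle of a clamped tile's underside belongs, on the board; +x is the way the jaw is pressed and lies along the tile's 90 mm length (either end first). At x = -45 mm the face of a fixed stop, 10 mm high and thick; at +35 mm the face of the relaxed jaw, 38 mm wide, 34 mm high. No side walls.
- jaw_1 (a joint): Sprung aluminium jaw of nest_1: travel in m, 0 relaxed, 0.024 pressed fully back (+x of the nest); about 3 N to start it, 0.3 N more per mm (6 N at 10 mm, 10 N at 24 mm). With a tile clamped it reads 0.010.
- nest_2 (a point): Nest 2 of 4 (0 at the jig's +y end): where the middle of a clamped tile's underside belongs, on the board; +x is the way the jaw is pressed and lies along the tile's 90 mm length (either end first). At x = -45 mm the face of a fixed stop, 10 mm high and thick; at +35 mm the face of the relaxed jaw, 38 mm wide, 34 mm high. No side walls.
- jaw_2 (a joint): Sprung aluminium jaw of nest_2: travel in m, 0 relaxed, 0.024 pressed fully back (+x of the nest); about 3 N to start it, 0.3 N more per mm (6 N at 10 mm, 10 N at 24 mm). With a tile clamped it reads 0.010.
- nest_3 (a point): Nest 3 of 4 (0 at the jig's +y end): where the middle of a clamped tile's underside belongs, on the board; +x is the way the jaw is pressed and lies along the tile's 90 mm length (either end first). At x = -45 mm the face of a fixed stop, 10 mm high and thick; at +35 mm the face of the relaxed jaw, 38 mm wide, 34 mm high. No side walls.
- jaw_3 (a joint): Sprung aluminium jaw of nest_3: travel in m, 0 relaxed, 0.024 pressed fully back (+x of the nest); about 3 N to start it, 0.3 N more per mm (6 N at 10 mm, 10 N at 24 mm). With a tile clamped it reads 0.010.
- sanding_block: Black sanding block with a wooden sole, lying flat, 62 (own x) x 100 (own y) x 28 mm; origin at the centre of its underside.
- mat: Green-faced rubber mat fixed to the bench, 84 (own x) x 122 (own y) x 4 mm high; origin at the centre of its underside. The sanding block belongs on its middle, its length along the mat's length.
- offcut_1: Dark brown square offcut of wood, 19 (own x) x 63 (own y) x 19 mm, lying on the mat; origin at the centre of its underside. Absent in some starts.
- offcut_2: Dark brown square offcut of wood, 19 (own x) x 63 (own y) x 19 mm, lying on the mat; origin at the centre of its underside. Absent in some starts.
- small_bowl: Turned dark wooden bowl, fixed near the bench's front left corner, 109 mm across the rim, 48 mm high, open above; origin at the centre of its underside.
- wax_tin: Round red and silver wax tin, 78 mm across, 31 mm high, a bystander near the bench's front edge; origin at the centre of its underside.
- dust_brush: Dust brush lying flat, 48 (own x) x 192 (own y) x 12 mm, a bystander near the bench's front edge; origin at the centre of its underside.
Things that resemble listed ones, but are neither listed nor needed, are in the scene too. What is shaped like the offcut_2 but turquoise is not meant.

How it is judged:
By the outcome, as a careful person would: the job done as asked, in the order asked, and still so for the second after the job is handed in, with the robot touching nothing.
Of tile_4, offcut_1, offcut_2 only 2 to 3 are there at a start; the rules pass over those that are not, and their reading is None.
At some moment in a run one of sanding_block may be knocked a few centimetres aside while the robot is not near it.
Once in a run the grip may slacken for a moment while it holds something.
It also fails if it takes over 200 s, if anything falls off the work surface, if the arm or the gripper's body presses on something with over 40 N, if the wrist force passes 120 N, or if a joint passes its speed limit or range.

## Robot

A 7-joint arm with a two-finger parallel gripper is mounted at the origin on a cart in front of the work surface, level with it; the furniture and walls round the work are solid. World frame = base frame: x ahead of the robot, y to its left, z up, the work surface at z = 0. Lengths are in m, angles in rad, forces in N, time in s.
With the tool pointing down it reaches from about 0.425 to 0.975 m from the base axis. Payload 16.7 kg.
Tool frame: the origin (TCP) lies on the mounting face of the last link; the fingertips stand 173 mm ahead of it and the grasp point (between the pads) lies 155 mm ahead of it (ctrl.tcp_to_tips is the distance from the TCP to the fingertips, in m); z points along the fingers, y is the line along which they close (so a half turn about z gives the same grasp; the last joint's range is limited). The gripper opens to 85 mm and grips with 20 to 120 N. Pads are 22 mm wide; open, the fingers measure 114 mm over their backs; the gripper's body (76 mm by 85 mm) begins 54 mm behind the grasp point. The pads swing forward as they close: fully open they stand 13 mm farther back than shut.
Start: joints at [-1.349, 0.426, 0.074, 1.606, -0.034, 1.111, -0.067], TCP at [0.245, 0.629, 0.405] pointing down, gripper open.
Joint ranges: [-2.85, 2.85], [-0.5, 2.14], [-1.23, 1.37], [0.21, 2.46], [-1.02, 4.16], [0.16, 2.05], [-2.73, 2.73]. Speed limits (rad/s): [1.89, 1.89, 2.39, 2.39, 3.01, 3.01, 3.01].

## Interface

Orientations are given as [roll, pitch, yaw] about the fixed x, y, z axes, in that order (R = Rz(yaw) Ry(pitch) Rx(roll)).
In Python, from plant import ctrl, imaging gives the robot as it stands.
- The arm moves only by the tool carry_out, never from a script. Its argument "motion" is a list that holds one entry, the list of rows, each a list of 5 numbers: the opening in per cent of the stroke, from 0 (shut) to 100 (fully open), then the shift along the world's x, y, z in mm, then the turn about the world's z in degrees. A call has 1 to 8 rows; each row is the pose to reach, as a shift and turn from the pose commanded when the call began; what a row does not reach only later rows make up. A row lasts 1/8 s, in which the tool goes at most 62.5 mm and 10.7 degrees, less where a joint would pass 70% of its speed; a pose out of reach is approached as far as the arm can. A call with a gripper value outside its range is refused whole. The fingers move at their own pace and stop on an object; "grip_force" is the grip in N (left out, the last holds). Time passes only in rows, so rows that repeat a pose let the fingers close. It gives the time, the measured TCP pose, the force, the opening and the grip force at its end, in the units of the state.
- ctrl.get_obs(): the state, without advancing time (a new reading comes with each control period).
- imaging.get_image(name): name is "side" or "top"; returns a dict with "img" (384x512x3 uint8, red, green, blue), "fx", "fy", "cx", "cy" (pixels), "T" (4x4, takes a point from camera to world coordinates). Camera axes: x right, y up, looking along -z (the intrinsics and any distortion apply to the point x, -y, -z); pixel columns grow to the right and rows downward; lengths in m; the calibration is good to about 2 mm. A picture is of the moment at which its call begins. There is no depth.
- ctrl.hand_in(): hands the job in; it is judged then, once.
The state is a dict: "clock": time; "qpos": joint angles; "joint_velocities": joint speeds; "tau": joint torques, N m; "tcp_pos": TCP position; "orientation": TCP orientation; "wrist_force": force on the tool from outside, world axes, zero at the start; "ft_torque": the same for the moment, N m; "grip_width": finger opening in m; "finger_force": force on a finger pad.
Only numpy, scipy, OpenCV 4.12 (cv2) and the standard library are available. Lean on these libraries where they do the work, as an engineer would, in place of code of your own. Each camera call takes 0.05 s, during which the arm holds its last target. There are 200 camera calls.

## Working session

There is one attempt and no reset: what is moved stays moved. The work goes in short steps, Python scripts to look and compute and a tool call to move; the robot and the scene stay as the last step left them, time stands still between calls to the robot, and variables do not carry over. Pictures are saved under pics/ and viewed, at most 15 in all, crops included, and the job is handed in when it is done.

Besides the shell and the picture viewer there is one more tool, called after "Call:" as name([rows], argument=value, ...), one row to a line, values as JSON. carry_out: Moves the arm, as the interface text tells. Its arguments: {"type":"object","properties":{"motion":{"type":"array","items":{"type":"array","items":{"type":"array","items":{"type":"number"}}}},"grip_force":{"type":"number"}},"required":["motion"]}

```bash
mkdir -p pics; cat > h.py <<'E'
import numpy as np, cv2
from plant import ctrl, imaging
def snap(name,fn=None):
    d=imaging.get_image(name)
    if fn: cv2.imwrite('pics/'+fn,d['img'][:,:,::-1])
    return d
def px2w(d,u,v,z):
    T=np.array(d['T']);r=T[:3,:3]@np.array([(u-d['cx'])/d['fx'],-(v-d['cy'])/d['fy'],-1.]);o=T[:3,3]
    return o+r*(z-o[2])/r[2]
def w2px(d,p):
    T=np.array(d['T']);c=T[:3,:3].T@(np.array(p)-T[:3,3])
    return d['cx']+d['fx']*c[0]/-c[2], d['cy']-d['fy']*c[1]/-c[2]
E
python3 - <<'E'
from h import *
for n in('top','side'):
    d=snap(n); cv2.imwrite(f'pics/{n}0.png',cv2.resize(d['img'][:,:,::-1],(800,600),interpolation=cv2.INTER_CUBIC))
    np.save(n+'0.npy',d['img']); print({k:np.round(d[k],4).tolist() for k in d if k!='img'})
print(ctrl.get_obs())
E
```

```text
{'fx': 445.6667, 'fy': 445.6667, 'cx': 253.3844, 'cy': 196.451, 'T': [[-0.0278, 0.9985, -0.0475, 0.4017], [-0.9994, -0.0268, 0.0213, -0.1364], [0.02, 0.0481, 0.9986, 1.5603], [0.0, 0.0, 0.0, 1.0]]}
{'fx': 395.9083, 'fy': 395.9083, 'cx': 252.4598, 'cy': 191.5157, 'T': [[-0.8446, 0.1835, -0.503, -0.0619], [-0.5348, -0.3322, 0.7769, 0.6968], [-0.0246, 0.9252, 0.3787, 0.4731], [0.0, 0.0, 0.0, 1.0]]}
{'clock': 0.1, 'qpos': array([-1.34949714,  0.42662621,  0.0738691 ,  1.60653862, -0.03410236,
        1.11080456, -0.06707881]), 'joint_velocities': array([-0.00022945, -0.0023796 , -0.00091905, -0.00295027,  0.00190233,
        0.00068832, -0.00047471]), 'tau': array([ 9.65047977e-03, -9.51533318e+01,  3.77300262e+00, -4.64402926e+01,
        1.99079717e-02,  6.38614321e-03,  3.12456723e-05]), 'tcp_pos': array([0.24455075, 0.62895748, 0.40411178]), 'orientation': array([-3.14047840e+00,  7.94572829e-05,  2.77076750e+00]), 'wrist_force': array([ 0.14673613, -0.08845801, -0.12512158]), 'ft_torque': array([-0.00621566,  0.03065542,  0.00471041]), 'finger_force': 0.0, 'grip_width': 0.08502174317095618}
```

View pics/top0.png

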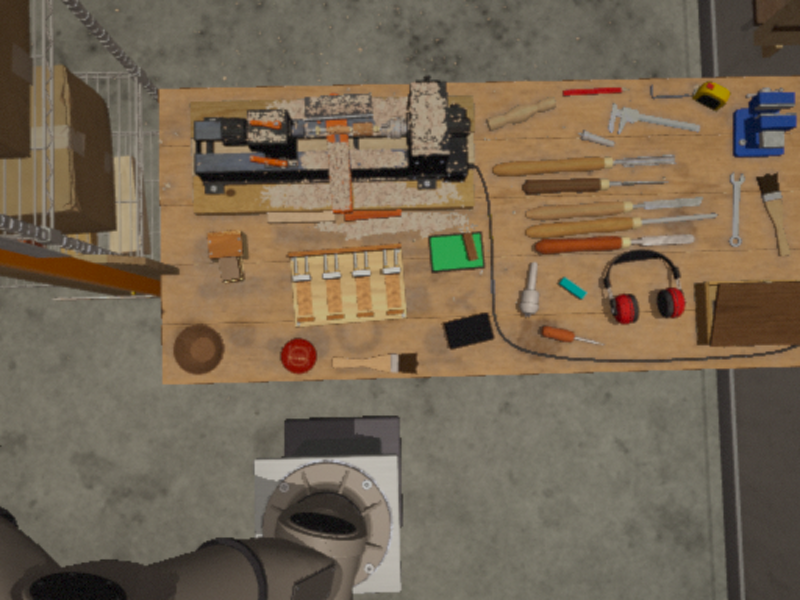

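View pics/side0.png

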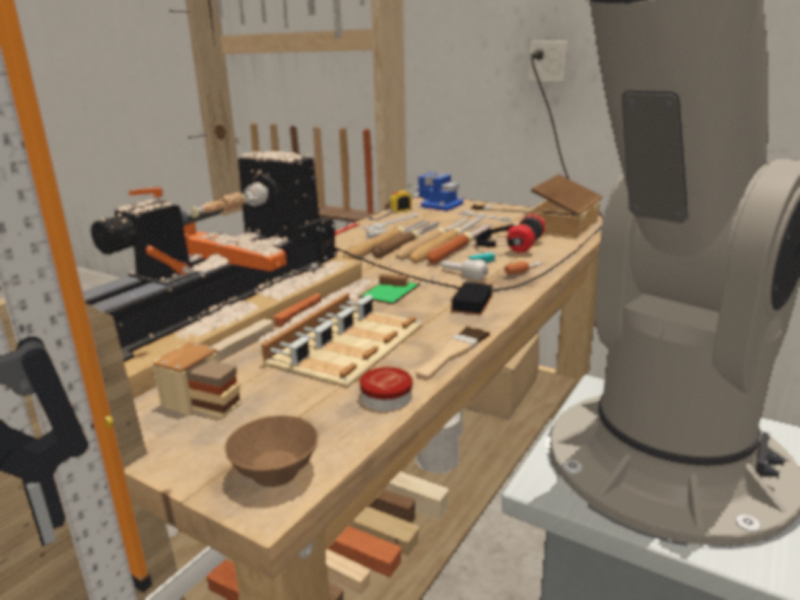

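The top view shows:
- Stack holder: roof at (225,244), tiles at (232,268).
- Jig at (348,285) and mat at (456,252), with one brown offcut at (471,246).
- Sanding block at (468,331), bowl at (199,348), tin at (298,355), brush at (375,362).

What could be mistaken:
- **Offcut:** brown (471,246) or turquoise (572,288); I choose brown, which is on the mat.
- **Tiles:** the stack at (232,268) or the wood bars at (300,216) and (370,213); I choose the stack.

I'll check these in a close crop.

```bash
python3 - <<'E'
import numpy as np,cv2
t=np.load('top0.npy')[:,:,::-1]; s=np.load('side0.npy')[:,:,::-1]
a=cv2.resize(t[145:215,124:264],(800,400),interpolation=cv2.INTER_CUBIC) # scale 5.714
b=cv2.resize(s[210:280,85:165],(228,200),interpolation=cv2.INTER_CUBIC)
c=cv2.resize(t[140:230,264:324],(266,200)[:2],interpolation=cv2.INTER_CUBIC)
m=np.zeros((600,800,3),np.uint8); m[:400]=a; m[400:,:228]=b
c=cv2.resize(t[142:182,264:324],(300,200),interpolation=cv2.INTER_CUBIC); m[400:,240:540]=c  #scale5
e=cv2.resize(t[190:230,274:324],(250,200),interpolation=cv2.INTER_CUBIC); m[400:,550:]=e
cv2.imwrite('pics/crop1.png',m)
E
```

```text
(no output)
```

View pics/crop1.png

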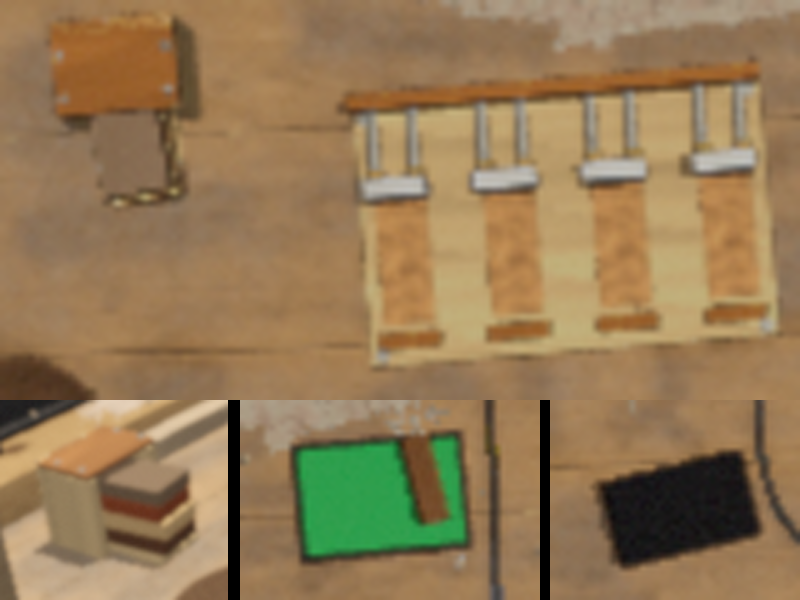

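The crop shows four tiles (grey, red, straw, dark from the top), four empty nests, one brown offcut on the mat at crop (425,480), and the sanding block turned slightly. I'll fit the poses next.

```bash
cat >> h.py <<'E'
from scipy.optimize import least_squares
def fit(d,obj,pix,x0):
    """obj: Nx3 model points (m); returns x,y,yaw and rms px"""
    obj=np.array(obj,float);pix=np.array(pix,float)
    def f(p):
        c,s=np.cos(p[2]),np.sin(p[2])
        return np.array([np.subtract(w2px(d,(p[0]+c*o[0]-s*o[1],p[1]+s*o[0]+c*o[1],o[2])),q) for o,q in zip(obj,pix)]).ravel()
    r=least_squares(f,x0,x_scale=[.01,.01,.05]); return r.x, np.sqrt(np.mean(r.fun**2)), r.fun.reshape(-1,2)
E
python3 - <<'E'
from h import *
d=imaging.get_image('top')
A=lambda L:[(124+x/5.714,145+y/5.714) for x,y in L]
M=lambda L:[(264+(x-240)/5,142+(y-400)/5) for x,y in L]
B=lambda L:[(274+(x-550)/5,190+(y-400)/5) for x,y in L]
def rep(n,o,p,x0):
    x,r,f=fit(d,np.array(o)/1000,p,x0); print(n,np.round(x[:2]*1000,1),'yaw',round(np.degrees(x[2]),2),'rms',round(r,2),np.round(f,1).tolist())
rep('jig',[(-65,125,10),(-65,-125,10)]+[(-45,y,20) for y in(99,33,-33,-99)]+[(99,125,40),(99,-125,40)],
 A([(375,365),(777,333),(411,333),(519,325),(628,316),(736,308),(345,97),(758,66)]),[.62,.05,0])
rep('roof',[(58,36,74),(58,-36,74),(2,-36,74),(2,36,74)],A([(52,25),(172,18),(178,108),(55,117)]),[.65,.28,0])
rep('tile4',[(-45,20,62),(-45,-20,62)],A([(101,195),(161,190)]),[.65,.28,0])
rep('mat',[(42,61,4),(42,-61,4),(-42,-61,4),(-42,61,4)],M([(292,450),(460,432),(468,546),(302,560)]),[.65,-.1,0])
rep('off',[(9.5,-31.5,23),(-9.5,-31.5,23),(-9.5,31.5,23),(9.5,31.5,23)],M([(402,437),(428,436),(449,520),(420,524)]),[.65,-.15,1.6])
rep('block',[(31,50,28),(31,-50,28),(-31,-50,28),(-31,50,28)],B([(602,484),(742,453),(761,530),(622,566)]),[.5,-.15,0.2])
for n,u,v,z in(('bowl',199,346,48),('tin',298,355,31)): print(n,px2w(d,u*.64,v*.64,z/1000))
print(w2px(d,(.6,.1,.2)))
E
```

```text
jig [507. -66.] yaw 3.07 rms 0.43 [[-0.7, 0.8], [0.7, 0.6], [-0.3, -0.0], [-0.1, -0.2], [-0.1, -0.1], [0.1, -0.3], [-0.1, -0.3], [0.5, -0.6]]
roof [584.9 192.1] yaw 2.19 rms 0.31 [[-0.4, -0.3], [0.2, -0.4], [0.1, 0.5], [-0.0, 0.3]]
tile4 [587.1 189.8] yaw 3.25 rms 0.51 [[-0.7, 0.1], [0.7, -0.1]]
mat [ 595.5 -309.2] yaw 3.63 rms 0.64 [[-0.6, -0.9], [0.2, -0.4], [0.9, 0.5], [-0.4, 0.8]]
off [ 604.7 -338.2] yaw 100.31 rms 0.33 [[-0.0, 0.2], [0.1, -0.7], [-0.3, 0.1], [0.2, 0.4]]
block [ 417.9 -329.4] yaw 11.89 rms 0.62 [[-0.2, -0.5], [-0.1, -1.1], [0.4, 1.0], [0.0, 0.6]]
bowl [0.40073045 0.25829986 0.048     ]
tin [0.37506538 0.0478895  0.031     ]
(np.float64(165.43176213177873), np.float64(155.14547829471869))
```

Call:
carry_out([
  [[100,20,-60,0,5],[100,40,-120,0,10],[100,60,-180,0,15],[80,80,-240,0,20],[65,100,-300,0,24],[65,130,-350,0,24],[65,180,-400,0,24],[65,230,-439,0,24]],
], grip_force=40)

```text
clock: 1.15
tcp_pos: [0.4684, 0.1939, 0.4051]
orientation: [3.141, 0.001, -3.093]
wrist_force: [0.3, 2.1, 0.1]
grip_width: 0.0555
finger_force: 0.0
```

Call:
carry_out([
  [[65,60,0,-30,0],[65,90,0,-70,0],[65,90,0,-120,0],[65,90,0,-120,0]],
])

```text
clock: 1.65
tcp_pos: [0.5564, 0.1952, 0.2815]
orientation: [-3.138, -0.006, -3.094]
wrist_force: [-0.1, -0.4, 0.8]
grip_width: 0.0556
finger_force: 0.0
```

Call:
carry_out([
  [[65,0,0,0,0],[65,0,0,0,0]],
])

```text
clock: 1.9
tcp_pos: [0.5579, 0.1961, 0.287]
orientation: [3.14, 0.003, -3.093]
wrist_force: [-0.6, -0.3, 1.0]
grip_width: 0.0554
finger_force: 0.0
```

```bash
python3 - <<'E'
from h import *
o=ctrl.get_obs(); print(o['tcp_pos'],np.degrees(o['orientation']),ctrl.tcp_to_tips)
d=snap('side');t=snap('top')
p=o['tcp_pos']; print('tips px side',w2px(d,p-[0,0,.173]))
a=d['img'][140:300,60:220,::-1]; b=t['img'][120:200,110:190,::-1]
m=np.hstack([cv2.resize(a,(400,400),interpolation=2),cv2.resize(b,(400,400),interpolation=2)]); cv2.imwrite('pics/c2.png',m)
E
```

```text
[0.5579065  0.19611349 0.28704267] [ 1.79911629e+02  1.59367931e-01 -1.77230098e+02] 0.1734
tips px side (np.float64(135.66353580594597), np.float64(216.21673914785757))
```

View pics/c2.png

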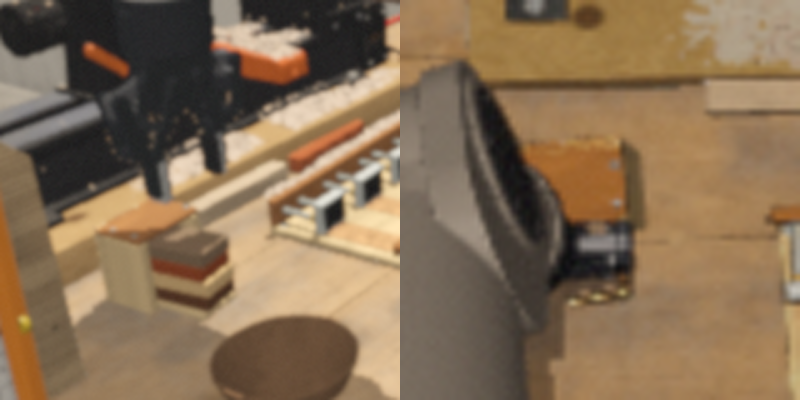

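The side crop shows the fingertips straddling the stack line, at crop (160,198) and (215,170). That puts the tips about 4 mm higher than 173 mm below the TCP. I'll descend on tile_4.

Call:
carry_out([
  [[65,4,-5,-20,0],[65,4,-5,-45,0],[65,4,-5,-60,0],[65,4,-5,-66,0],[65,4,-5,-66,0],[65,4,-5,-66,0]],
])

```text
clock: 2.75
tcp_pos: [0.5618, 0.1908, 0.2194]
orientation: [3.141, 0.001, -3.094]
wrist_force: [-0.3, 0.5, 0.6]
grip_width: 0.0556
finger_force: 0.0
```

Call:
carry_out([
  [[65,0,0,3,0],[40,0,0,3,0],[40,0,0,3,0],[30,0,0,3,0],[30,0,0,3,0],[30,0,0,3,0]],
], grip_force=45)

```text
clock: 3.5
tcp_pos: [0.5618, 0.191, 0.2229]
orientation: [3.141, 0.001, -3.093]
wrist_force: [-3.8, -0.4, 14.5]
grip_width: 0.04
finger_force: 41.4
```

Call:
carry_out([
  [[30,0,0,1,0],[30,0,0,2,0],[30,0,0,3,0],[30,0,0,3,0]],
])

```text
clock: 4.0
tcp_pos: [0.5615, 0.1908, 0.2247]
orientation: [-3.141, -0.0, -3.094]
wrist_force: [0.2, -0.5, -0.9]
grip_width: 0.0398
finger_force: 43.0
```

Call:
carry_out([
  [[30,-10,0,0,0],[30,-25,-1,0,0],[30,-40,-2,0,0],[30,-55,-2.4,0,0],[30,-62,-2.7,0,0],[30,-62,-2.7,10,0],[30,-62,-2.7,40,0],[30,-62,-2.7,40,0]],
])

```text
clock: 5.0
tcp_pos: [0.5007, 0.1883, 0.2671]
orientation: [3.14, 0.004, -3.094]
wrist_force: [1.1, 0.8, 0.2]
grip_width: 0.0401
finger_force: 43.3
```

```bash
python3 - <<'E'
from h import *
o=ctrl.get_obs(); print(o['tcp_pos'],np.degrees(o['orientation']),o['grip_width'])
d=snap('side');t=snap('top')
a=d['img'][150:290,50:190,::-1]; b=t['img'][120:220,110:210,::-1]
cv2.imwrite('pics/c3.png',np.hstack([cv2.resize(a,(400,400),interpolation=2),cv2.resize(b,(400,400),interpolation=2)]))
# nest centres and grasp-point targets
x,y,w=.507,-.066,np.radians(3.07); c,s=np.cos(w),np.sin(w)
for n,ny in enumerate((99,33,-33,-99)): print(n,1000*x-s*ny,1000*y+c*ny)
E
```

```text
[0.50071122 0.18831385 0.26713235] [ 179.89832081    0.21390728 -177.26735159] 0.04005872640821406
0 501.6979586712491 32.85792005574575
1 505.2326528904164 -33.04735998141808
2 508.7673471095836 -98.95264001858192
3 512.3020413287509 -164.85792005574575
```

View pics/c3.png

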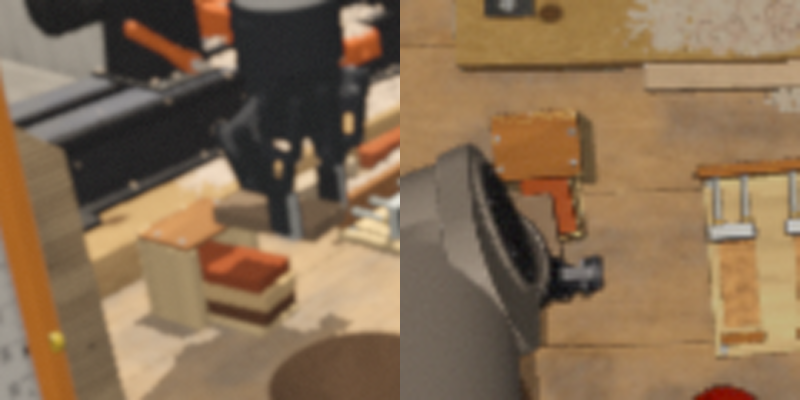

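Both views show tile_4 out of the holder and level in the grip, with the red tile below still in place. Next I'll carry tile_4 to the entry in front of nest 0.

Call:
carry_out([
  [[30,-15,-50,0,0.3],[30,-30,-100,0,0.3],[30,-38,-140,0,0.3],[30,-38,-157,0,0.3],[30,-38,-157,-30,0.3],[30,-38,-157,-60,0.3],[30,-38,-157,-63,0.3],[30,-38,-157,-63,0.3]],
], grip_force=60)

```text
clock: 6.1
tcp_pos: [0.4617, 0.031, 0.2019]
orientation: [-3.141, -0.001, -3.089]
wrist_force: [-0.1, -0.5, -0.3]
grip_width: 0.0392
finger_force: 59.1
```

```bash
python3 - <<'E'
from h import *
o=ctrl.get_obs(); print(o['tcp_pos'],np.degrees(o['orientation']),o['grip_width'])
d=snap('side');t=snap('top')
a=d['img'][170:250,150:250,::-1]; b=t['img'][140:220,170:270,::-1]
cv2.imwrite('pics/c4.png',np.vstack([cv2.resize(a,(375,300),interpolation=2),cv2.resize(b,(375,300),interpolation=2)]))
E
```

```text
[0.46166616 0.03095224 0.20191088] [-1.79980883e+02 -3.47405650e-02 -1.76963596e+02] 0.03924939944264268
```

View pics/c4.png

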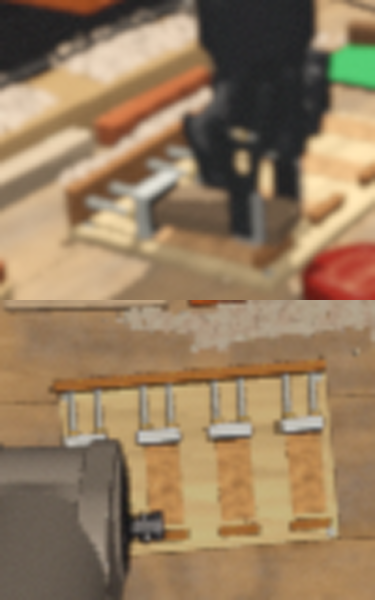

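The side view shows the tile level in front of jaw 0, above the stop. Pressing now.

Call:
carry_out([
  [[30,5,0.3,0,0],[30,10,0.5,0,0],[30,14,0.8,0,0],[30,18,1,0,0],[30,19,1,0,0],[30,19,1,0,0],[30,19,1,0,0]],
])

```text
clock: 7.08
tcp_pos: [0.48, 0.0321, 0.2015]
orientation: [3.142, -0.002, -3.088]
wrist_force: [-7.0, 1.2, 0.0]
grip_width: 0.0392
finger_force: 59.4
```

Call:
carry_out([
  [[30,1,0,-5,0],[30,1,0,-10,0],[30,1,0,-13,0],[30,1,0,-15,0],[30,1,0,-15,0]],
])

```text
clock: 7.7
tcp_pos: [0.4811, 0.032, 0.1864]
orientation: [-3.141, -0.002, -3.089]
wrist_force: [-7.4, 0.3, 1.4]
grip_width: 0.0387
finger_force: 59.6
```

Call:
carry_out([
  [[30,0,0,-1,0],[30,0,0,-2,0],[30,0,0,-2,0]],
])

```text
clock: 8.07
tcp_pos: [0.4812, 0.0319, 0.1851]
orientation: [3.141, -0.001, -3.089]
wrist_force: [-11.0, -1.8, 17.1]
grip_width: 0.0383
finger_force: 61.3
```

Call:
carry_out([
  [[30,-1,0,1,0],[30,-2,0,1,0],[30,-3,0,1,0],[30,-3.5,0,1,0],[30,-3.5,0,1,0]],
])

```text
clock: 8.7
tcp_pos: [0.4792, 0.032, 0.186]
orientation: [-3.141, 0.003, -3.089]
wrist_force: [6.1, -2.7, -5.0]
grip_width: 0.0386
finger_force: 60.1
```

Call:
carry_out([
  [[40,0,0,0,0],[58,0,0,0,0],[58,0,0,0,0],[58,0,0,0,0],[58,0,0,30,0],[58,0,0,80,0],[58,30,60,100,0],[58,60,120,100,0]],
])

```text
clock: 9.7
tcp_pos: [0.5338, 0.1427, 0.2876]
orientation: [3.14, 0.003, -3.09]
wrist_force: [1.4, -0.5, -0.7]
grip_width: 0.0497
finger_force: 0.0
```

```bash
python3 - <<'E'
from h import *
o=ctrl.get_obs(); print(o['tcp_pos'],np.degrees(o['orientation']),o['grip_width'],o['wrist_force'])
d=snap('side');t=snap('top')
a=d['img'][180:280,90:240,::-1]; b=t['img'][145:210,120:260,::-1]
cv2.imwrite('pics/c5.png',np.vstack([cv2.resize(a,(390,260),interpolation=2),cv2.resize(b,(700,325),interpolation=2)[:,:390] if 0 else cv2.resize(b,(390,181),interpolation=2)]))
E
```

```text
[0.53376728 0.14266109 0.28758665] [ 179.91344255    0.189502   -177.03674912] 0.049680543948964796 [ 1.39160199 -0.52637132 -0.66653878]
```

View pics/c5.png

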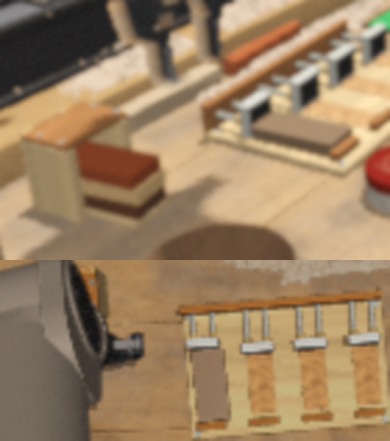

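The views show tile_4 flat between jaw 0 and its stop, and the red tile_3 on top of an undisturbed stack. Next is tile_3.

Call:
carry_out([
  [[65,22,39,0,-0.5],[65,22,39,-20,-0.5],[65,22,39,-35,-0.5],[65,22,39,-35,-0.5],[65,22,39,-35,-0.5]],
])

```text
clock: 10.42
tcp_pos: [0.5549, 0.18, 0.2508]
orientation: [-3.142, 0.0, -3.098]
wrist_force: [0.8, 1.0, 0.2]
grip_width: 0.0554
finger_force: 0.0
```

Call:
carry_out([
  [[65,7,11,0,0],[65,7,11,-10,0],[65,7,11,-28,0],[65,7,11,-37,0],[65,7,11,-40,0],[65,7,11,-40,0],[65,7,11,-40,0]],
], grip_force=45)

```text
clock: 11.3
tcp_pos: [0.5619, 0.1915, 0.2107]
orientation: [3.141, 0.001, -3.097]
wrist_force: [0.8, -0.1, 0.1]
grip_width: 0.0553
finger_force: 0.0
```

Call:
carry_out([
  [[40,0,0,-1,0],[40,0,0,-1,0],[30,0,0,-1,0],[30,0,0,-1,0],[30,0,0,0,0],[30,0,0,1,0],[30,0,0,2,0],[30,0,0,2,0]],
])

```text
clock: 12.3
tcp_pos: [0.5617, 0.1916, 0.2124]
orientation: [-3.142, -0.0, -3.097]
wrist_force: [0.2, -0.5, -0.9]
grip_width: 0.0399
finger_force: 43.0
```

Call:
carry_out([
  [[30,-10,-0.4,0.5,0],[30,-25,-1,0.5,0],[30,-40,-2,0.5,0],[30,-55,-2.4,0.5,0],[30,-62,-2.7,0.5,0],[30,-62,-2.7,15,0],[30,-62,-2.7,45,0],[30,-62,-30,55,0]],
])

```text
clock: 13.3
tcp_pos: [0.5007, 0.1629, 0.2698]
orientation: [3.14, 0.003, -3.095]
wrist_force: [1.8, -0.1, -0.9]
grip_width: 0.0398
finger_force: 43.2
```

Call:
carry_out([
  [[30,-15,-50,0,0.3],[30,-30,-100,0,0.3],[30,-35,-150,0,0.3],[30,-35,-185,0,0.3],[30,-35,-196,-20,0.3],[30,-35,-196,-50,0.3],[30,-35,-196,-65,0.3],[30,-35,-196,-65,0.3]],
], grip_force=60)

```text
clock: 14.3
tcp_pos: [0.4649, -0.0345, 0.2022]
orientation: [-3.141, -0.001, -3.092]
wrist_force: [-0.1, 0.1, -0.6]
grip_width: 0.0393
finger_force: 58.8
```

Call:
carry_out([
  [[30,0,0,0,0],[30,0,0,0,0]],
])

```text
clock: 14.55
tcp_pos: [0.4651, -0.0343, 0.2032]
orientation: [3.141, 0.001, -3.092]
wrist_force: [0.3, -0.2, -1.2]
grip_width: 0.0392
finger_force: 58.8
```

Call:
carry_out([
  [[30,5,-0.3,-1,0.2],[30,10,0,-1,0.2],[30,14,0.2,-1,0.2],[30,18,0.4,-1,0.2],[30,19.5,0.5,-1,0.2],[30,19.5,0.5,-1,0.2],[30,19.5,0.5,-1,0.2]],
])

```text
clock: 15.42
tcp_pos: [0.4837, -0.0339, 0.201]
orientation: [3.141, -0.002, -3.088]
wrist_force: [-6.8, 2.1, 0.6]
grip_width: 0.0392
finger_force: 59.2
```

Call:
carry_out([
  [[30,1,0,-5,0],[30,1,0,-10,0],[30,1,0,-13,0],[30,1,0,-15,0],[30,1,0,-16,0],[30,1,0,-16,0]],
])

```text
clock: 16.18
tcp_pos: [0.485, -0.0343, 0.1864]
orientation: [3.141, -0.001, -3.089]
wrist_force: [-17.3, 0.5, 41.1]
grip_width: 0.0386
finger_force: 62.1
```

Call:
carry_out([
  [[30,0,0,2,0],[30,-1,0,2,0],[30,-2,0,2,0],[30,-3,0,2,0],[30,-3.5,0,2,0],[30,-3.5,0,2,0]],
])

```text
clock: 16.92
tcp_pos: [0.4822, -0.0341, 0.1875]
orientation: [-3.141, 0.001, -3.089]
wrist_force: [2.7, -2.4, -4.2]
grip_width: 0.0386
finger_force: 58.6
```

Call:
carry_out([
  [[40,0,0,0,0],[58,0,0,0,0],[58,0,0,0,0],[58,0,0,0,0],[58,0,0,30,0],[58,0,0,80,0],[58,30,50,95,-0.5],[58,60,110,95,-0.5]],
])

```text
clock: 17.92
tcp_pos: [0.5409, 0.0728, 0.2845]
orientation: [3.14, 0.003, -3.099]
wrist_force: [1.0, 1.2, -0.6]
grip_width: 0.0498
finger_force: 0.0
```

Call:
carry_out([
  [[65,10,60,0,0],[65,20,110,0,0],[65,20,115,-30,0],[65,20,115,-42,0],[65,20,115,-42,0],[65,20,115,-42,0]],
], grip_force=45)

```text
clock: 18.68
tcp_pos: [0.5601, 0.186, 0.2412]
orientation: [3.141, 0.001, -3.098]
wrist_force: [0.4, -0.3, 0.6]
grip_width: 0.0555
finger_force: 0.0
```

```bash
python3 - <<'E'
from h import *
o=ctrl.get_obs(); print(o['tcp_pos'],np.degrees(o['orientation']),o['grip_width'],o['wrist_force'])
d=snap('side');t=snap('top')
a=d['img'][180:280,90:240,::-1]; b=t['img'][145:230,120:330,::-1]
cv2.imwrite('pics/c6.png',np.vstack([cv2.resize(a,(390,260),interpolation=2),cv2.resize(b,(390,158),interpolation=2)]))
E
```

```text
[0.56006634 0.18604229 0.24121562] [ 1.79992224e+02  4.24473133e-02 -1.77528531e+02] 0.0554576064354924 [ 0.42657439 -0.27004769  0.60459315]
```

View pics/c6.png

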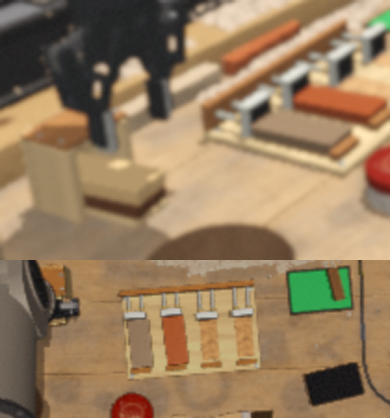

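The views show tiles 4 and 3 seated flat in nests 0 and 1, and the straw tile_2 on top, untouched. The block is where it was.

Call:
carry_out([
  [[65,1.5,5,-5,0],[65,1.5,5,-20,0],[65,1.5,5,-35,0],[65,1.5,5,-42,0],[65,1.5,5,-44,0],[65,1.5,5,-44,0],[65,1.5,5,-44,0]],
])

```text
clock: 19.65
tcp_pos: [0.5613, 0.1919, 0.1967]
orientation: [3.141, 0.0, -3.097]
wrist_force: [0.6, 0.1, 0.3]
grip_width: 0.0553
finger_force: 0.0
```

Call:
carry_out([
  [[40,0,0,-1,0],[40,0,0,-1,0],[30,0,0,-1,0],[30,0,0,-1,0],[30,0,0,0,0],[30,0,0,1,0],[30,0,0,2,0],[30,0,0,2.5,0]],
])

```text
clock: 20.65
tcp_pos: [0.5612, 0.1919, 0.1988]
orientation: [-3.141, -0.0, -3.097]
wrist_force: [0.7, -0.5, -0.2]
grip_width: 0.0399
finger_force: 43.1
```

Call:
carry_out([
  [[30,0,0,0,0],[30,0,0,0,0]],
])

```text
clock: 20.9
tcp_pos: [0.5612, 0.1919, 0.1988]
orientation: [-3.142, -0.0, -3.097]
wrist_force: [-0.1, 0.2, -0.9]
grip_width: 0.0399
finger_force: 43.1
```

Call:
carry_out([
  [[30,-10,-0.4,0.5,0],[30,-25,-1,0.5,0],[30,-40,-2,0.5,0],[30,-55,-2.4,0.5,0],[30,-62,-2.7,0.5,0],[30,-62,-2.7,15,0],[30,-62,-2.7,50,0],[30,-62,-30,70,0]],
])

```text
clock: 21.9
tcp_pos: [0.5, 0.1632, 0.2713]
orientation: [3.14, 0.003, -3.095]
wrist_force: [0.9, -0.2, -0.8]
grip_width: 0.0398
finger_force: 43.4
```

Call:
carry_out([
  [[30,-10,-60,0,0.3],[30,-20,-120,0,0.3],[30,-31,-180,0,0.3],[30,-31,-230,0,0.3],[30,-31,-260,0,0.3],[30,-31,-263,-30,0.3],[30,-31,-263,-64,0.3],[30,-31,-263,-64,0.3]],
], grip_force=60)

```text
clock: 22.9
tcp_pos: [0.468, -0.1014, 0.2042]
orientation: [-3.142, -0.003, -3.093]
wrist_force: [-0.5, -1.0, -0.3]
grip_width: 0.039
finger_force: 59.1
```

Call:
carry_out([
  [[30,0,0,0,0],[30,0,0,0,0]],
])

```text
clock: 23.15
tcp_pos: [0.4688, -0.1011, 0.2062]
orientation: [-3.142, 0.002, -3.092]
wrist_force: [0.2, 0.3, -0.8]
grip_width: 0.0392
finger_force: 59.1
```

Call:
carry_out([
  [[30,5,0.5,-4,0.2],[30,10,0.8,-4,0.2],[30,14,1,-4,0.2],[30,18,1.2,-4,0.2],[30,19.5,1.3,-4,0.2],[30,19.5,1.3,-4,0.2],[30,19.5,1.3,-4,0.2]],
])

```text
clock: 24.02
tcp_pos: [0.4872, -0.0997, 0.2005]
orientation: [3.141, -0.002, -3.088]
wrist_force: [-6.5, 0.7, 0.8]
grip_width: 0.0391
finger_force: 59.1
```

Call:
carry_out([
  [[30,2,0,0,0],[30,2,0,-5,0],[30,2,0,-10,0],[30,2,0,-12,0],[30,2,0,-13,0],[30,2,0,-13,0]],
])

```text
clock: 24.78
tcp_pos: [0.4892, -0.0999, 0.1875]
orientation: [3.141, -0.002, -3.089]
wrist_force: [-7.3, -0.4, 2.2]
grip_width: 0.0389
finger_force: 58.1
```

Call:
carry_out([
  [[30,0,0,-0.7,0],[30,0,0,-1.2,0],[30,0,0,-1.2,0]],
])

```text
clock: 25.15
tcp_pos: [0.4894, -0.0999, 0.1867]
orientation: [3.141, -0.001, -3.089]
wrist_force: [-7.7, -0.2, 5.7]
grip_width: 0.0387
finger_force: 58.5
```

Call:
carry_out([
  [[30,-1,0,0,0],[30,-2,0,0,0],[30,-3,0,0,0],[30,-3.5,0,0,0],[30,-3.5,0,0,0]],
])

```text
clock: 25.78
tcp_pos: [0.4873, -0.0998, 0.1869]
orientation: [-3.141, 0.003, -3.088]
wrist_force: [6.8, -1.7, -7.8]
grip_width: 0.0387
finger_force: 59.1
```

Call:
carry_out([
  [[40,0,0,0,0],[58,0,0,0,0],[58,0,0,0,0],[58,0,0,0,0],[58,0,0,30,0],[58,0,0,80,0],[58,30,50,95,-0.5],[58,60,110,95,-0.5]],
])

```text
clock: 26.78
tcp_pos: [0.5453, 0.0069, 0.2836]
orientation: [3.141, 0.003, -3.099]
wrist_force: [1.2, -0.8, -0.3]
grip_width: 0.0497
finger_force: 0.0
```

Call:
carry_out([
  [[65,5,60,0,0],[65,10,120,0,0],[65,16,170,0,0],[65,16,182,-20,0],[65,16,182,-42,0],[65,16,182,-42,0],[65,16,182,-42,0]],
], grip_force=45)

```text
clock: 27.65
tcp_pos: [0.5604, 0.1873, 0.2401]
orientation: [-3.141, 0.0, -3.098]
wrist_force: [0.0, -0.2, -0.2]
grip_width: 0.0554
finger_force: 0.0
```

Call:
carry_out([
  [[65,1,4.5,-5,0],[65,1,4.5,-25,0],[65,1,4.5,-45,0],[65,1,4.5,-54,0],[65,1,4.5,-57,0],[65,1,4.5,-57,0],[65,1,4.5,-57,0]],
])

```text
clock: 28.52
tcp_pos: [0.5614, 0.1927, 0.1831]
orientation: [3.141, 0.001, -3.097]
wrist_force: [0.2, 0.4, -0.6]
grip_width: 0.0555
finger_force: 0.0
```

Call:
carry_out([
  [[40,0,0,-1,0],[40,0,0,-1,0],[30,0,0,-1,0],[30,0,0,-1,0],[30,0,0,0,0],[30,0,0,1,0],[30,0,0,2,0],[30,0,0,2.5,0]],
])

```text
clock: 29.52
tcp_pos: [0.5612, 0.1926, 0.1852]
orientation: [-3.142, -0.0, -3.097]
wrist_force: [0.5, 0.2, -0.1]
grip_width: 0.0397
finger_force: 43.6
```

Call:
carry_out([
  [[30,0,0,0,0],[30,0,0,0,0]],
])

```text
clock: 29.78
tcp_pos: [0.5611, 0.1926, 0.1851]
orientation: [-3.142, -0.0, -3.097]
wrist_force: [-0.9, 0.0, -0.7]
grip_width: 0.0396
finger_force: 43.6
```

Call:
carry_out([
  [[30,-10,-0.4,0.5,0],[30,-25,-1,0.5,0],[30,-40,-2,0.5,0],[30,-55,-2.4,0.5,0],[30,-62,-2.7,0.5,0],[30,-62,-2.7,20,0],[30,-62,-2.7,60,0],[30,-62,-30,85,0]],
])

```text
clock: 30.78
tcp_pos: [0.4993, 0.164, 0.2717]
orientation: [3.141, 0.002, -3.094]
wrist_force: [-0.2, -0.7, -0.2]
grip_width: 0.0392
finger_force: 43.9
```

Call:
carry_out([
  [[30,-10,-50,0,0.3],[30,-15,-100,0,0.3],[30,-20,-150,0,0.3],[30,-27,-200,0,0.3],[30,-27,-250,0,0.3],[30,-27,-300,0,0.3],[30,-27,-329,0,0.3],[30,-27,-329,0,0.3]],
], grip_force=60)

```text
clock: 31.78
tcp_pos: [0.4717, -0.1685, 0.2703]
orientation: [-3.141, 0.0, -3.096]
wrist_force: [0.1, 1.0, 0.0]
grip_width: 0.0388
finger_force: 60.4
```

Call:
carry_out([
  [[30,0,0,-30,0],[30,0,0,-60,0],[30,0,0,-66,0],[30,0,0,-66,0],[30,0,0,-66,0]],
])

```text
clock: 32.4
tcp_pos: [0.4726, -0.1663, 0.2052]
orientation: [-3.141, 0.001, -3.092]
wrist_force: [0.5, -0.6, -0.4]
grip_width: 0.0388
finger_force: 60.4
```

Call:
carry_out([
  [[30,5,0.3,-3,0.2],[30,10,0.5,-3,0.2],[30,14,0.8,-3,0.2],[30,18,1,-3,0.2],[30,20.5,1,-3,0.2],[30,20.5,1,-3,0.2],[30,20.5,1,-3,0.2]],
])

```text
clock: 33.28
tcp_pos: [0.4921, -0.1653, 0.2008]
orientation: [3.141, -0.002, -3.089]
wrist_force: [-6.7, 0.7, -0.0]
grip_width: 0.039
finger_force: 60.4
```

Call:
carry_out([
  [[30,1.5,0,0,0],[30,1.5,0,-5,0],[30,1.5,0,-10,0],[30,1.5,0,-12.5,0],[30,1.5,0,-13.5,0],[30,1.5,0,-13.5,0]],
])

```text
clock: 34.02
tcp_pos: [0.4936, -0.1654, 0.1874]
orientation: [3.141, -0.002, -3.089]
wrist_force: [-7.7, -0.3, 1.7]
grip_width: 0.0384
finger_force: 59.2
```

Call:
carry_out([
  [[30,0,0,-0.7,0],[30,0,0,-1.4,0],[30,0,0,-1.4,0]],
])

```text
clock: 34.4
tcp_pos: [0.4937, -0.1656, 0.1866]
orientation: [3.141, -0.001, -3.089]
wrist_force: [-10.2, -0.2, 17.3]
grip_width: 0.0383
finger_force: 60.7
```

Call:
carry_out([
  [[30,-1,0,0.8,0],[30,-2,0,0.8,0],[30,-3,0,0.8,0],[30,-3.5,0,0.8,0],[30,-3.5,0,0.8,0]],
])

```text
clock: 35.02
tcp_pos: [0.491, -0.1654, 0.1871]
orientation: [-3.141, 0.001, -3.088]
wrist_force: [1.3, -1.0, -4.4]
grip_width: 0.0382
finger_force: 59.4
```

Call:
carry_out([
  [[40,0,0,0,0],[58,0,0,0,0],[58,0,0,0,0],[58,0,0,0,0],[58,0,0,30,0],[58,0,0,80,0],[58,30,-50,100,4],[60,60,-100,100,7.3]],
])

```text
clock: 36.02
tcp_pos: [0.5523, -0.2659, 0.2896]
orientation: [-3.14, 0.004, -2.956]
wrist_force: [1.1, 0.4, 0.2]
grip_width: 0.0512
finger_force: 0.0
```

```bash
python3 - <<'E'
from h import *
o=ctrl.get_obs(); print(o['tcp_pos'],np.degrees(o['orientation']),o['grip_width'],o['wrist_force'])
d=snap('side');t=snap('top')
a=d['img'][170:280,90:290,::-1]; b=t['img'][135:235,120:320,::-1]
cv2.imwrite('pics/c7.png',np.vstack([cv2.resize(a,(500,275),interpolation=2),cv2.resize(b,(500,250),interpolation=2)]))
E
```

```text
[ 0.5522829  -0.26593023  0.28958409] [-179.93359823    0.22097807 -169.38621414] 0.05117684019697044 [1.11455483 0.41123009 0.16157362]
```

View pics/c7.png

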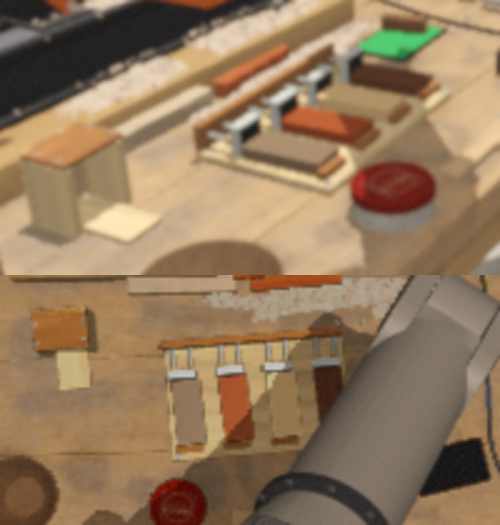

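All four tiles are flat in their own nests and the holder is empty. Now the offcut.

Call:
carry_out([
  [[60,30,-45,0,0],[60,51,-71,0,0],[60,51,-71,-40,0],[60,51,-71,-80,0],[60,51,-71,-100,0],[60,51,-71,-106,0],[60,51,-71,-106,0],[60,51,-71,-106,0]],
], grip_force=40)

```text
clock: 37.12
tcp_pos: [0.6021, -0.3366, 0.1825]
orientation: [-3.141, 0.002, -2.961]
wrist_force: [-0.2, -0.6, 0.2]
grip_width: 0.0516
finger_force: 0.0
```

Call:
carry_out([
  [[40,2,-1,-1,0],[20,2,-1,-1,0],[5,2,-1,0,0],[5,2,-1,0,0],[5,2,-1,0,0],[5,2,-1,0,0],[5,2,-1,20,0],[5,2,-1,60,0]],
])

```text
clock: 38.12
tcp_pos: [0.6033, -0.3372, 0.2416]
orientation: [3.141, -0.002, -2.961]
wrist_force: [-0.0, -0.2, 0.8]
grip_width: 0.0182
finger_force: 39.1
```

Call:
carry_out([
  [[5,-10,40,50,0],[5,-20,90,60,0],[5,-40,150,60,0],[5,-60,210,60,0],[5,-80,270,60,0],[5,-100,330,60,0],[5,-130,390,60,0],[5,-160,450,60,0]],
])

```text
clock: 39.12
tcp_pos: [0.4482, 0.1033, 0.3023]
orientation: [3.141, 0.002, -2.961]
wrist_force: [1.2, 0.9, -1.3]
grip_width: 0.0183
finger_force: 39.2
```

Call:
carry_out([
  [[5,-20,60,0,0],[5,-42,120,0,0],[5,-42,146,0,0],[5,-42,146,-20,0],[5,-42,146,-40,0],[5,-42,146,-40,0],[5,-42,146,-40,0]],
])

```text
clock: 40.0
tcp_pos: [0.4074, 0.2478, 0.2622]
orientation: [3.141, 0.001, -2.961]
wrist_force: [-0.3, -0.3, -0.7]
grip_width: 0.0179
finger_force: 39.2
```

```bash
python3 - <<'E'
from h import *
o=ctrl.get_obs(); print(o['tcp_pos'],np.degrees(o['orientation']),o['grip_width'],o['wrist_force'])
d=snap('side');t=snap('top')
a=d['img'][170:330,100:260,::-1]; b=t['img'][145:245,95:195,::-1]
cv2.imwrite('pics/c8.png',np.hstack([cv2.resize(a,(350,350),interpolation=2),cv2.resize(b,(350,350),interpolation=2)]))
# block re-measure
b=t['img'][180:240,270:330,::-1]; g=b.max(2); m=(g<60).astype(np.uint8); n,l,st,c=cv2.connectedComponentsWithStats(m)
k=1+np.argmax(st[1:,4]); print(st[k],c[k]+[270,180],px2w(t,*(c[k]+[270,180]),.026))
E
```

```text
[0.40744133 0.24775863 0.26219687] [ 1.79966313e+02  5.56314161e-02 -1.69680633e+02] 0.017891385337729916 [-0.31133236 -0.30273499 -0.67055604]
[ 14  21  32  22 484] [299.33264463 211.3677686 ] [ 0.4189176 -0.3261286  0.026    ]
```

View pics/c8.png

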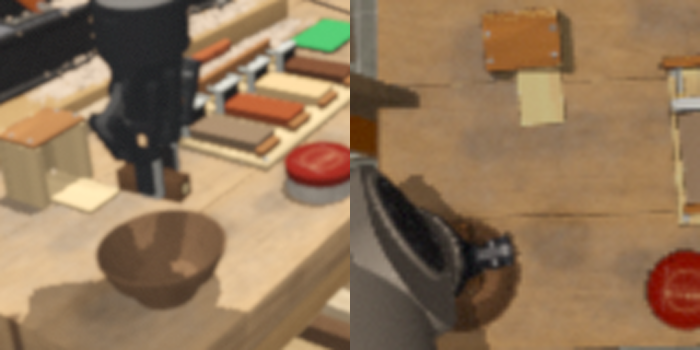

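The offcut is held above the bowl at crop (150,180). The bowl's centre is about 8 mm further along -x and +y, so I'll shift and lower.

Call:
carry_out([
  [[5,-8,8,0,0],[5,-8,8,-25,0],[5,-8,8,-45,0],[5,-8,8,-54,0],[5,-8,8,-54,0],[25,-8,8,-54,0],[40,-8,8,-54,0],[40,-8,8,-54,0]],
])

```text
clock: 41.1
tcp_pos: [0.3992, 0.2559, 0.2073]
orientation: [3.141, 0.0, -2.961]
wrist_force: [-0.5, -0.2, 0.0]
grip_width: 0.0342
finger_force: 0.1
```

Call:
carry_out([
  [[40,0,0,25,0],[40,0,0,70,0],[60,10,-50,100,-6],[80,20,-100,110,-16],[100,40,-150,110,-26],[100,60,-200,110,-36],[100,60,-250,110,-46],[100,60,-300,110,-56]],
])

```text
clock: 42.1
tcp_pos: [0.459, -0.0459, 0.3173]
orientation: [3.141, 0.0, 2.339]
wrist_force: [1.3, 0.8, -0.3]
grip_width: 0.0854
finger_force: 0.0
```

```bash
python3 - <<'E'
from h import *
o=ctrl.get_obs(); print(o['tcp_pos'],np.degrees(o['orientation']),o['grip_width'],o['wrist_force'])
d=snap('side');t=snap('top')
a=d['img'][150:310,120:320,::-1]; b=t['img'][130:250,95:325,::-1]
cv2.imwrite('pics/c9.png',np.vstack([cv2.resize(a,(400,320),interpolation=2),cv2.resize(b,(500,261),interpolation=2)[:,:400] if 0 else cv2.resize(b,(400,209),interpolation=2)]))
E
```

```text
[ 0.45898136 -0.04590891  0.31732392] [1.79967101e+02 1.54413256e-02 1.34011200e+02] 0.08539154429765711 [ 1.2885513   0.81979465 -0.30485274]
```

View pics/c9.png

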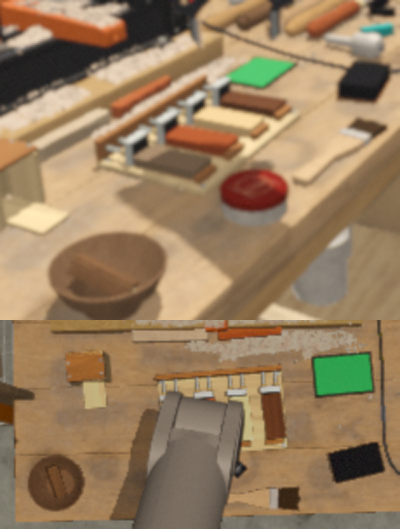

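The offcut lies in the bowl, at crop (108,280) in the side view, and the mat is clear. Next I'll measure the block and the mat precisely.

```bash
cat > meas.py <<'E'
from h import *
t=snap('top'); im=cv2.resize(t['img'],None,fx=4,fy=4,interpolation=cv2.INTER_CUBIC).astype(int)
R,G,B=im[...,0],im[...,1],im[...,2]
def rect(m,z,box):
    u0,v0,u1,v1=[4*k for k in box]; mm=np.zeros_like(m,np.uint8); mm[v0:v1,u0:u1]=m[v0:v1,u0:u1]
    n,l,s,c=cv2.connectedComponentsWithStats(cv2.morphologyEx(mm,cv2.MORPH_OPEN,np.ones((9,9),np.uint8)))
    k=1+np.argmax(s[1:,4]); pts=cv2.findContours((l==k).astype(np.uint8),0,2)[0][0].reshape(-1,2)
    w=np.array([px2w(t,(u-1.5)/4,(v-1.5)/4,z)[:2]*1000 for u,v in pts],np.float32)
    print(cv2.minAreaRect(w))
print('mat');rect((G>R+50)&(G>B+40),.004,(264,140,324,185))
print('block');rect((im.max(2)<75),.028,(264,185,324,240))
E
python3 meas.py
```

```text
mat
((597.5103149414062, -307.9105529785156), (75.95818328857422, 113.99749755859375), 3.50376296043396)
block
((419.1805114746094, -325.7197570800781), (60.891082763671875, 101.966064453125), 12.097818374633789)
```

Call:
carry_out([
  [[100,0,-50,0,-8],[100,0,-100,0,-16],[100,0,-150,0,-24],[100,-10,-200,0,-32],[100,-30,-250,0,-32],[100,-40,-281,-30,-32],[100,-40,-281,-75,-32],[100,-40,-281,-75,-32]],
])

```text
clock: 43.25
tcp_pos: [0.4186, -0.3242, 0.24]
orientation: [-3.138, -0.003, 1.787]
wrist_force: [-0.4, -0.8, 0.3]
grip_width: 0.0855
finger_force: 0.0
```

Call:
carry_out([
  [[100,0,0,0,0],[100,0,0,0,0]],
])

```text
clock: 43.5
tcp_pos: [0.4199, -0.3249, 0.2436]
orientation: [3.14, 0.001, 1.788]
wrist_force: [0.2, 0.3, 0.8]
grip_width: 0.0852
finger_force: 0.0
```

```bash
python3 - <<'E'
from h import *
o=ctrl.get_obs(); print(o['tcp_pos'],np.degrees(o['orientation']),o['grip_width'],o['wrist_force'])
d=snap('side');t=snap('top')
a=d['img'][130:230,230:360,::-1]; b=t['img'][150:250,224:354,::-1]
cv2.imwrite('pics/c10.png',np.hstack([cv2.resize(a,(390,300),interpolation=2),cv2.resize(b,(390,300),interpolation=2)]))
E
```

```text
[ 0.4199108  -0.3249477   0.24356439] [1.79891618e+02 5.77326203e-02 1.02432611e+02] 0.08517392140504262 [0.24057365 0.25054232 0.81744006]
```

View pics/c10.png

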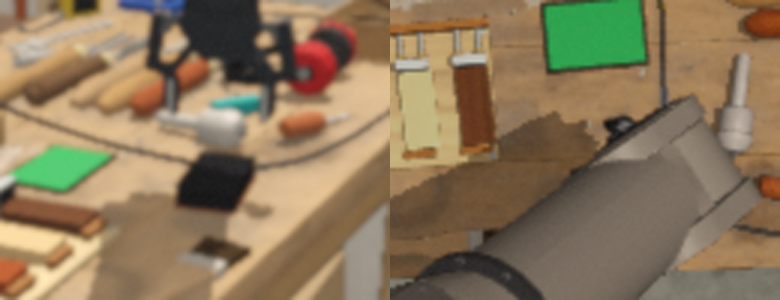

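The block lies between the fingers, at crop (215,180). Descending.

Call:
carry_out([
  [[100,-1,-2,-25,0],[100,-1,-2,-50,0],[100,-1,-2,-65,0],[100,-1,-2,-70,0],[100,-1,-2,-70,0],[80,-1,-2,-70,0],[60,-1,-2,-70,0],[60,-1,-2,-70,0]],
], grip_force=50)

```text
clock: 44.6
tcp_pos: [0.4183, -0.3274, 0.1729]
orientation: [3.141, 0.0, 1.786]
wrist_force: [-1.0, 0.6, 9.9]
grip_width: 0.0611
finger_force: 52.9
```

Call:
carry_out([
  [[60,0,0,0,0],[60,0,0,1,0],[60,0,0,10,0],[60,0,0,30,0],[60,0,0,30,0]],
])

```text
clock: 45.22
tcp_pos: [0.4186, -0.3276, 0.204]
orientation: [3.139, 0.002, 1.786]
wrist_force: [-0.2, -0.0, -0.5]
grip_width: 0.0611
finger_force: 54.4
```

Call:
carry_out([
  [[60,0,0,20,0],[60,40,4,20,-3],[60,80,8,20,-6],[60,120,12,20,-8.8],[60,160,16,20,-8.8],[60,178,19,20,-8.8],[60,178,19,20,-8.8],[60,178,19,0,-8.8]],
])

```text
clock: 46.22
tcp_pos: [0.5954, -0.309, 0.2029]
orientation: [3.14, 0.001, 1.632]
wrist_force: [-0.7, -0.7, -1.7]
grip_width: 0.0608
finger_force: 54.5
```

Call:
carry_out([
  [[60,0,0,0,0],[60,0,0,0,0]],
])

```text
clock: 46.48
tcp_pos: [0.5954, -0.3086, 0.202]
orientation: [-3.141, -0.0, 1.632]
wrist_force: [0.1, -0.1, -1.9]
grip_width: 0.0611
finger_force: 54.5
```

```bash
python3 - <<'E'
from h import *
o=ctrl.get_obs(); print(o['tcp_pos'],np.degrees(o['orientation']),o['grip_width'],o['wrist_force'])
d=snap('side');t=snap('top')
a=d['img'][130:230,200:330,::-1]; b=t['img'][120:220,224:354,::-1]
cv2.imwrite('pics/c11.png',np.hstack([cv2.resize(a,(390,300),interpolation=2),cv2.resize(b,(390,300),interpolation=2)]))
E
```

```text
[ 0.59536809 -0.30864571  0.20198103] [-1.79959129e+02 -1.16954741e-02  9.34937704e+01] 0.06114571068344292 [ 0.11155134 -0.08550619 -1.88083241]
```

View pics/c11.png

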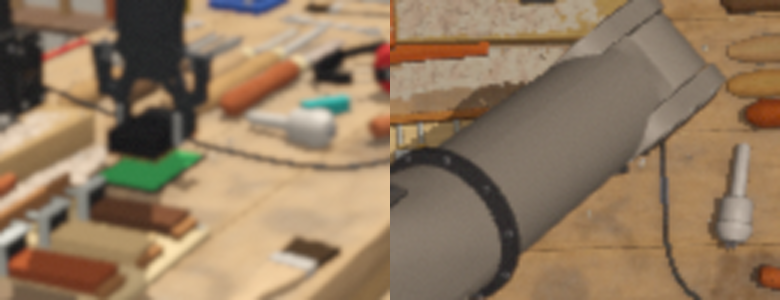

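The block is held over the mat. Lowering it.

Call:
carry_out([
  [[60,1.5,0,-10,0],[60,1.5,0,-18,0],[60,1.5,0,-22,0],[60,1.5,0,-24,0],[60,1.5,0,-24,0]],
])

```text
clock: 47.2
tcp_pos: [0.5975, -0.3083, 0.178]
orientation: [-3.141, -0.0, 1.633]
wrist_force: [0.1, -0.4, -1.0]
grip_width: 0.0613
finger_force: 54.5
```

Call:
carry_out([
  [[60,0,0,-0.7,0],[60,0,0,-1.4,0],[60,0,0,-1.4,0]],
])

```text
clock: 47.58
tcp_pos: [0.5977, -0.3083, 0.177]
orientation: [3.141, -0.0, 1.633]
wrist_force: [-1.7, 0.9, 4.9]
grip_width: 0.061
finger_force: 55.0
```

Contact. I'll release, back away clear and check.

Call:
carry_out([
  [[75,0,0,0,0],[95,0,0,0,0],[100,0,0,0,0],[100,0,0,0,0],[100,0,0,30,0],[100,0,0,80,0],[100,-20,50,120,0],[100,-50,100,130,0]],
])

```text
clock: 48.58
tcp_pos: [0.548, -0.2086, 0.3083]
orientation: [3.139, 0.001, 1.632]
wrist_force: [0.7, 1.1, -0.1]
grip_width: 0.085
finger_force: 0.0
```

Call:
carry_out([
  [[100,0,60,0,0],[100,-20,120,0,0],[100,-40,180,0,0],[100,-60,240,0,0],[100,-80,300,0,0],[100,-80,360,0,0],[100,-80,400,0,0],[100,-80,400,0,0]],
])

```text
clock: 49.58
tcp_pos: [0.4676, 0.1944, 0.3064]
orientation: [3.141, -0.0, 1.638]
wrist_force: [0.1, -1.5, -0.5]
grip_width: 0.0851
finger_force: 0.0
```

```bash
python3 - <<'E'
from h import *
o=ctrl.get_obs(); print(o['tcp_pos'],o['wrist_force'])
import meas
exec(open('meas.py').read().split("print('mat')")[0]); print('blk on mat'); rect((im.max(2)<75)&(abs(R-G)<20),.032,(264,135,324,187))
cv2.imwrite('pics/c12.png',np.hstack([cv2.resize(t['img'][140:185,264:324,::-1],(400,300),interpolation=2),cv2.resize(snap('side')['img'][140:290,100:300,::-1],(400,300),interpolation=2)]))
E
```

```text
[0.46758405 0.19435658 0.30640447] [ 0.10272631 -1.46203162 -0.54176925]
mat
((622.4364013671875, -256.75909423828125), (13.207792282104492, 19.521902084350586), 88.27326965332031)
block
((351.4371032714844, -204.6717529296875), (7.727152347564697, 12.836709976196289), 88.344482421875)
blk on mat
((593.848876953125, -311.09075927734375), (59.08107376098633, 103.32301330566406), 3.510227680206299)
```

View pics/c12.png

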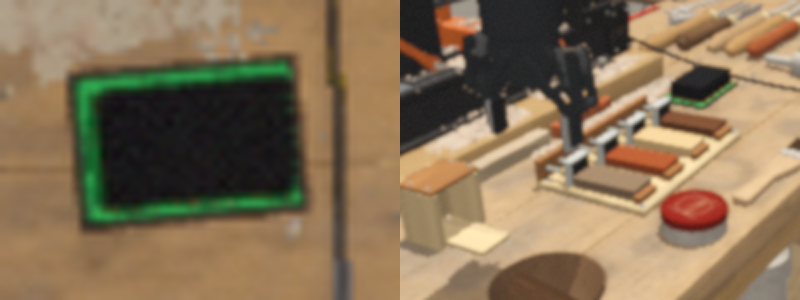

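```bash
python3 - <<'E'
from h import *
d=snap('top'); im=d['img'][:,:,::-1]
cv2.imwrite('pics/c13.png',cv2.resize(im[143:177,268:314],(782,578),interpolation=cv2.INTER_CUBIC))
E
```

```text
(no output)
```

View pics/c13.png

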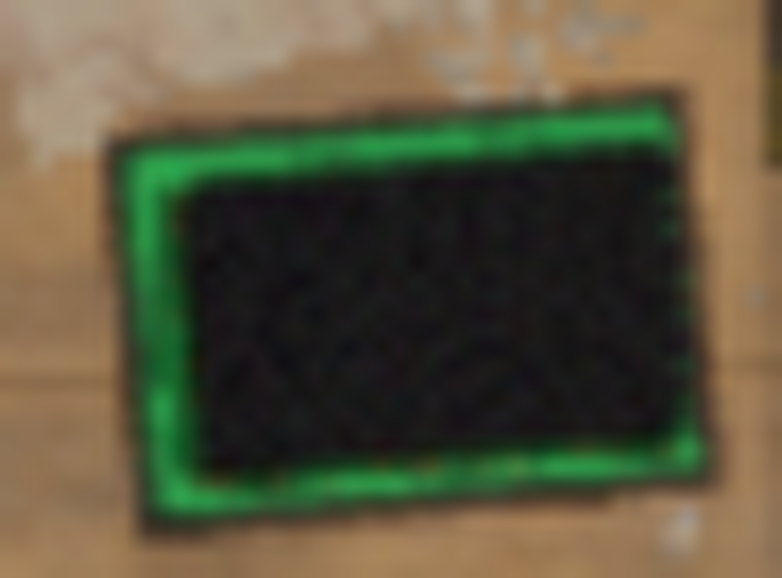

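The mat's green margin shows all round the block, which lies square and within about 3 mm of the mat's middle. The tiles are seated, the offcut is in the bowl, and the tin and brush are untouched. Handing in.

```bash
python3 -c "
from plant import ctrl
print(ctrl.hand_in())"
```

```text
the job is handed in; nothing more can be done
None
```

The job is handed in at about 50 s of the 200 s limit: all four tiles are flat in their own nests, the one offcut is in the bowl, the sanding block is square on the mat (about 3 mm off its middle), the tin and brush were never touched, and the only high reading was a brief 41 N while seating tile_3.

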